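Click the length stop home and butt a guitar neck blank against it

ROBOT

A 6-joint arm with a two-finger parallel gripper is mounted at the origin on the work surface. World frame = base frame: x ahead of the robot, y to its left, z up, the work surface at z = 0. Lengths are in m, angles in rad, forces in N, time in s.
With the tool pointing down it reaches from about 0.25 to 0.775 m from the base axis. Payload 4 kg.
Tool frame: the origin (TCP) lies between the finger pads; the fingertips stand 14 mm ahead of it and the grasp point (between the pads) lies 5 mm behind it (robot.tips_ahead is the distance from the TCP to the fingertips, in m); z points along the fingers, y is the direction in which the jaws open and shut (so a half turn about z gives the same grasp; the last joint's range is limited). The gripper opens to 94 mm and grips with 3 to 60 N. Pads are 16 mm wide; open, the fingers measure 119 mm over their backs; the gripper's body (75 mm by 177 mm) begins 78 mm behind the grasp point.
Start: joints at [-0.103, 0.087, 1.371, -0, 1.684, -0.103], TCP at [0.55, -0, 0.22] pointing down, gripper open.
Joint ranges: [-3.1, 3.1], [-0.76, 2.03], [0.27, 2.55], [-1.08, 4.22], [0.17, 2.65], [-2.57, 2.57]. Speed limits (rad/s): [2.79, 2.79, 3.14, 3.14, 3.14, 3.14].

INTERFACE

Orientations are given as [roll, pitch, yaw] about the fixed x, y, z axes, in that order (R = Rz(yaw) Ry(pitch) Rx(roll)).
In Python, from bench import robot, optics, job gives the robot as it stands.
- The arm moves only by the tool apply_moves, never from a script. Its argument "moves" is a list of rows, each a list of 3 entries, a list of its own where there are three numbers: the shift along the tool's x, y, z in cm, then the turn, a rotation vector about the tool's x, y, z in rad, then the opening, from 0 (shut) to 1 (fully open). In form: [[[tx, ty, tz], [rx, ry, rz], grip], ...]. A call has exactly 10 rows; each row is the pose to reach, as a shift and turn from the pose commanded when the call began, along the tool's axes at that moment; what a row does not reach only later rows make up. A row lasts 1/12 s, in which the tool goes at most 41.7 mm and 7.16 degrees, less where a joint would pass 70% of its speed; a pose out of reach is approached as far as the arm can. A call with a gripper value outside its range is refused whole. The fingers move at their own pace and stop on an object; the grip force is fixed at half the most. Time passes only in rows, so rows that repeat a pose let the fingers close, or fill a call up. It gives the time, the measured TCP pose, the force and the opening at its end, in the units of the state.
- robot.get_obs(): the state, without advancing time (a new reading comes with each control period).
- optics.snapshot(name): name is "scene" or "side" or "wrist"; returns the picture (400x640x3 uint8, red, green, blue); there is no depth.
- optics.get_calibration(name): a dict with "fx", "fy", "cx", "cy" (pixels), "rvec" (rotation vector, rad) and "tvec" (3), from world to camera coordinates, as OpenCV has them. Camera axes: x right, y down, z forward; pixel columns grow to the right and rows downward; lengths in m; the calibration is good to about 2 mm. A picture is of the moment at which its call begins: read the wrist's pose just before it. get_calibration takes no time and is no camera call; for the wrist camera it gives the pose at the moment of the call.
- job.close_job(): hands the job in, once; it reports no verdict.
The state is a dict: "time": time; "joint_positions": joint angles; "qvel": joint speeds; "joint_torque": joint torques, N m; "tool_pos": TCP position; "ee_rot": TCP orientation; "wrist_force": force on the tool from outside, world axes, zero at the start; "wrist_torque": the same for the moment, N m; "width": finger opening in m.
Only numpy, scipy, OpenCV 4.12 (cv2) and the standard library are available. Lean on these libraries where they do the work, as an engineer would, in place of code of your own. Each camera call takes 0.05 s, during which the arm holds its last target.

TASK

Without gripping anything, push the blue sliding stop along the rail toward the wooden neck blank until its spring pin drops into the notch of the brass click block, and leave it clicked in there. Then push the blank by its free end along the channel until its other end rests squarely against the stop without knocking the stop out of the notch. Do not pick the blank up, leave the glue bottle, tin and hammer where they are, and finish with the hand clear.

Things in the scene. Friction and masses are not known exactly. Their poses are not given: they have to be found in the camera images.
- jig: Fixed jig: plywood board 150 x 540 mm, 12 mm thick. Origin on the bench; y along the rail, x away from the robot. In its frame (mm): channel x -54 to 0, floor z 12, ends open, on the robot's side; green lip x -62 to -54, top z 24; aluminium rail x 0 to 40, top z 30; ledge x 40 to 87, z 12, beyond the rail. All span y -270 to 270.
- stop_mark (a point): Sliding stop: lower tip of its spring pin (red button on top, 77 mm above the bench) when sprung down. Axes as the jig's. The stop starts near the jig's +y end and moves only along the rail, 220 mm toward -y; free sliding takes about 1.5 N. It is clicked in when this point is level along jig y with the click block's origin. The pin hangs over the ledge at jig x 58 mm.
- stop_push (a point): Centre of the flat +y side of the stop's blue body, the face to push: 42 mm wide (x), 31 to 67 mm above the bench, this point at 49. The body is 40 mm long (y), centred on stop_mark's y. Push over the rail (jig x 2 to 40 mm) with the fingertip above the rail's top; a bracket with the pin sticks out beyond, at jig x 43 to 73 mm.
- stop_face (a point): Centre of the -y face of the stop's steel plate hanging in the channel: 46 mm wide (x), 12 mm thick (y), 14 to 50 mm above the bench, this point at 23 mm, 6 mm to the -y side of stop_mark's y, on the channel's middle line. Axes as the jig's. The blank's end comes to rest on this face.
- click_block: Brass block fixed on the ledge at varying y; 30 x 48 mm, 17 mm high, two ridges with a notch between. Origin under the notch, axes as the jig's. Moving to -y the pin meets its ramp 18 mm before the notch; resistance grows to about 7 N 7 mm before, then drops: pin snaps down, stop jumps in. Leaving takes about 20 N to -y, 15 N to +y. If pushed past, push it back.
- blank: Loose dark wooden neck blank, 50 mm wide (x), 140 mm long (y), 22 mm high, about 0.14 kg, lying in the channel (2 mm play each side) to the -y side of the stop. Origin at the centre of its underside, y along its length.
- blank_end (a point): Centre of the blank's +y end face, 11 mm above its underside; this end goes against the stop.
- blank_push (a point): Centre of the blank's -y end face (the free end), 11 mm above its underside: push here toward +y. Sliding takes about 1 N.
- glue: Bystander: white glue bottle with orange cap, 56 mm across, 130 mm high, standing; origin at the centre of its underside.
- tin: Bystander: red tin with a paper label, 74 mm across, 85 mm high, standing; origin at the centre of its underside.
- hammer: Bystander: hammer 240 mm long lying on the bench beyond the jig; origin under its middle.
Not all that is in view belongs to the job. There is more than one size of the blank; the job needs the middle-sized.

How it is judged:
On the way, in this order (a step that is already met when the one before it is completed fails the run):
1. the stop is clicked into the notch, the blank not yet against it (y of stop_mark in the frame of click_block between -0.002 and 0.002 m and y of blank_end in the frame of stop_face below -0.01 m), for 0.2 s.
2. the blank's end is against the stop, the stop still in the notch (y of stop_mark in the frame of click_block between -0.002 and 0.002 m and y of blank_end in the frame of stop_face between -0.003 and 0.002 m and x of blank_end in the frame of stop_face between -0.006 and 0.006 m and angle between the y axis of blank and the y axis of jig, either way round below 0.06 rad and angle between blank's own z axis and vertical below 0.05 rad), for 0.2 s.
At the end, for the whole second after the job is handed in: The stop rests in the notch (pin within 2 mm of the notch centre along the rail) and the blank lies flat and straight in the channel, at rest, with its end within 3 mm of the stop's face (all of step 2 and linear speed of blank below 0.01 m/s); the robot touches nothing.
It fails at once if the blank or the stop is taken between the fingers ((x of the grasp point in the frame of blank between -0.023 and 0.023 m and y of the grasp point in the frame of blank between -0.066 and 0.066 m and z of the grasp point in the frame of blank below 0.02 m) or (x of the grasp point in the frame of stop_push between -0.019 and 0.019 m and y of the grasp point in the frame of stop_push between -0.038 and -0.002 m and z of the grasp point in the frame of stop_push below 0.016 m) or (x of the grasp point in the frame of stop_face between -0.021 and 0.021 m and y of the grasp point in the frame of stop_face between 0.002 and 0.01 m and z of the grasp point in the frame of stop_face below 0.025 m)).
It fails at once if the blank is lifted or tipped up (z of blank in the frame of jig above 0.022 m or angle between blank's own z axis and vertical above 0.15 rad).
It fails at once if the glue bottle, tin or hammer is moved more than 20 mm (distance of any of glue, tin, hammer from where it was at the start of the episode above 0.02 m).
It also fails if it takes over 64 s, if anything falls off the work surface, if the arm or the gripper's body presses on something with over 40 N, if the wrist force passes 120 N, or if a joint passes its speed limit or range.

## Working session

There is one attempt and no reset: what is moved stays moved. The work goes in short steps, Python scripts to look and compute and a tool call to move; the robot and the scene stay as the last step left them, time stands still between calls to the robot, and variables do not carry over. Pictures are saved under pics/ and viewed, and the job is handed in when it is done.

Besides the shell and the picture viewer there is one more tool, called after ">>>" as a command line: name --argument value ..., lists and objects as JSON in quotes. apply_moves: Moves the arm, as the interface text tells. Its arguments: {"type":"object","properties":{"moves":{"type":"array"}},"required":["moves"]}

```bash
ls; mkdir -p pics; python3 - <<'E'
from bench import robot, optics, job
import cv2
o=robot.get_obs();print(o)
for n in ["scene","side","wrist"]:
    im=optics.snapshot(n);cv2.imwrite(f"pics/{n}0.png",im[:,:,::-1]);print(n,optics.get_calibration(n))
E
```

```text
pics
{'time': 0.0, 'joint_positions': array([-1.03097520e-01,  8.79614170e-02,  1.37220459e+00, -1.00366298e-05,
        1.68354576e+00, -1.03054001e-01]), 'qvel': array([-0.00027187, -0.00080625,  0.00074995, -0.0011874 , -0.00024688,
       -0.00011335]), 'joint_torque': array([ 1.28542815e-03, -3.40182602e+01, -3.02423716e+01,  7.18220207e-02,
        3.29729996e-02, -1.13141955e-04]), 'tool_pos': array([5.49515058e-01, 4.35439806e-05, 2.18325795e-01]), 'ee_rot': array([-3.13948376e+00, -2.08073758e-04,  1.57075147e+00]), 'wrist_force': array([0.33153244, 0.45176045, 0.52769216]), 'wrist_torque': array([0.06279066, 0.0263439 , 0.01730198]), 'width': 0.09415596550892703}
scene {'fx': 496.681715425912, 'fy': 496.681715425912, 'cx': 320.26539535145866, 'cy': 205.33799181064077, 'rvec': array([ 1.71718234,  1.95607522, -0.67846057]), 'tvec': array([ 0.06711849, -0.37734747,  1.87727069])}
side {'fx': 514.834740207862, 'fy': 514.834740207862, 'cx': 318.3339183886493, 'cy': 197.83876481702487, 'rvec': array([ 0.74082486, -2.69177136,  0.96708565]), 'tvec': array([0.46416095, 0.25789331, 1.19298139])}
wrist {'fx': 287.69773243584655, 'fy': 287.69773243584655, 'cx': 320.5340971829339, 'cy': 196.31958956802762, 'rvec': array([-2.87781861e+00,  1.05295340e-03, -2.63160414e-04]), 'tvec': array([-0.55022251, -0.02584514,  0.38914598])}
```

View pics/scene0.png

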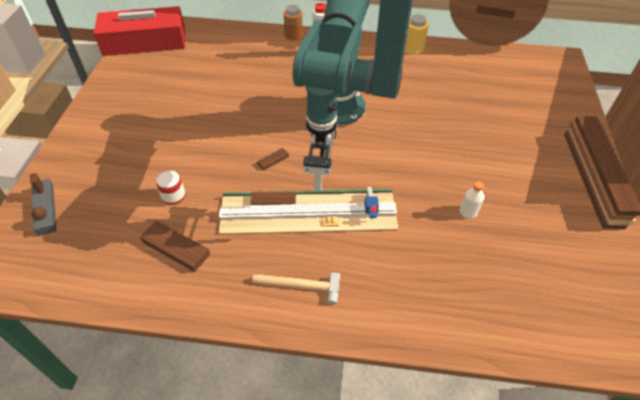

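View pics/side0.png

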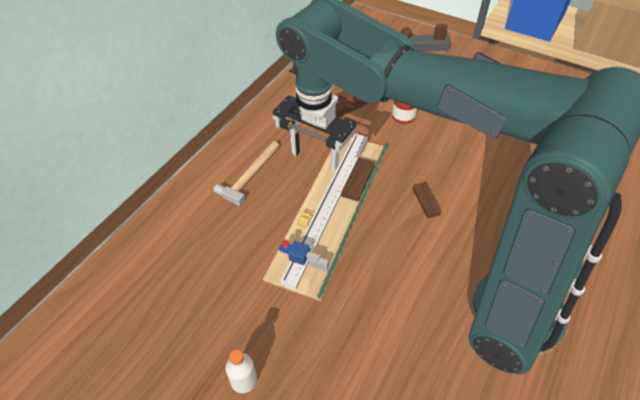

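View pics/wrist0.png

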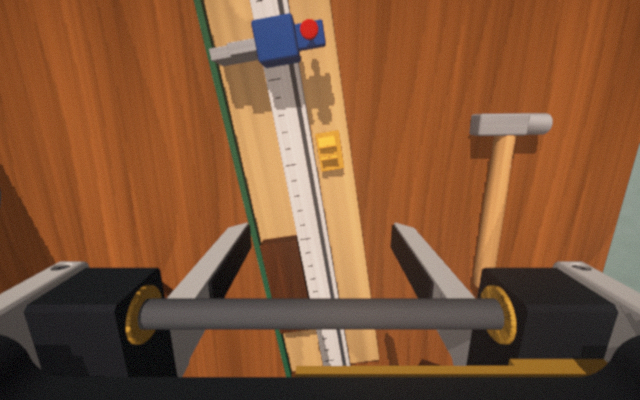

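```bash
python3 - <<'E'
import cv2
w=cv2.imread("pics/wrist0.png");
cv2.imwrite("pics/w_a.png",cv2.resize(w[0:190,180:380],None,fx=3.1,fy=3.1,interpolation=cv2.INTER_CUBIC))
cv2.imwrite("pics/w_b.png",cv2.resize(w[190:375,200:400],None,fx=3.1,fy=3.1,interpolation=cv2.INTER_CUBIC))
s=cv2.imread("pics/side0.png")
cv2.imwrite("pics/s_a.png",cv2.resize(s[120:310,240:400],None,fx=3.1,fy=3.1,interpolation=cv2.INTER_CUBIC))
s=cv2.imread("pics/scene0.png")
cv2.imwrite("pics/c_a.png",cv2.resize(s[140:250,200:420],None,fx=3.5,fy=3.5,interpolation=cv2.INTER_CUBIC))
E
```

```text
(no output)
```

View pics/w_a.png

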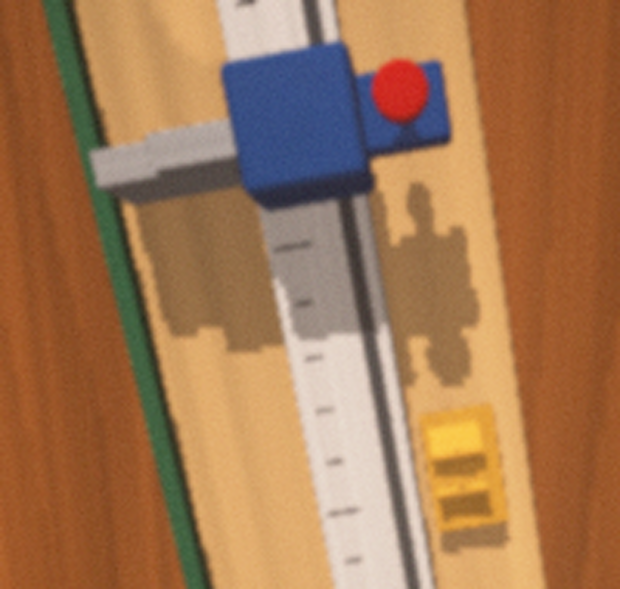

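View pics/w_b.png

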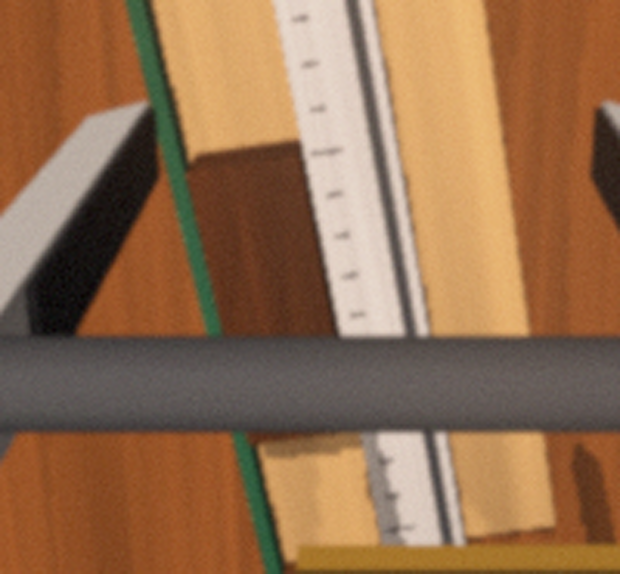

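View pics/s_a.png

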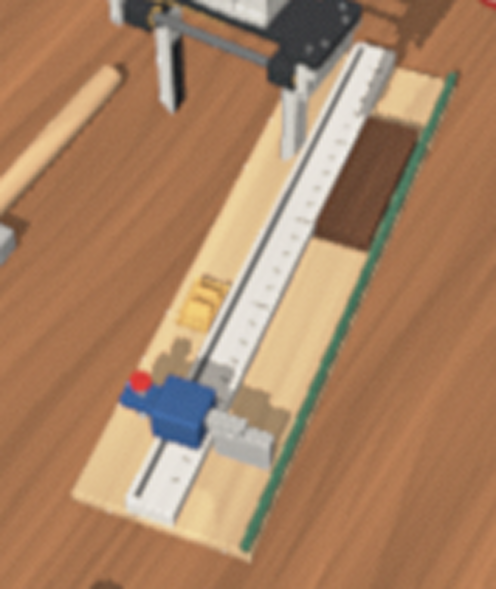

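View pics/c_a.png

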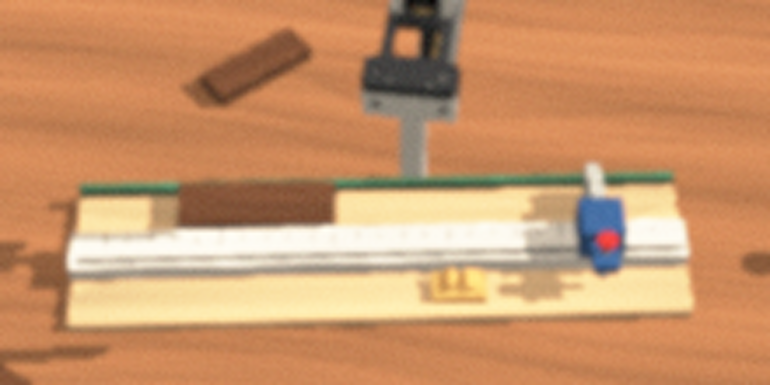

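```bash
cat > h.py <<'E'
import numpy as np, cv2
from scipy.optimize import least_squares
K={}
def cal(d):
    return np.array([[d['fx'],0,d['cx']],[0,d['fy'],d['cy']],[0,0,1]]),np.array(d['rvec']),np.array(d['tvec'])
def proj(c,P):
    return cv2.projectPoints(np.array(P,float).reshape(-1,1,3),c[1],c[2],c[0],None)[0].reshape(-1,2)
def jig2w(p,P):
    x,y,a=p;P=np.atleast_2d(P).astype(float)
    return np.c_[x+np.cos(a)*P[:,0]-np.sin(a)*P[:,1], y+np.sin(a)*P[:,0]+np.cos(a)*P[:,1],P[:,2]]
def onplane(c,uv,z):
    R=cv2.Rodrigues(c[1])[0];d=R.T@np.linalg.inv(c[0])@np.array([*uv,1.]);C=-R.T@c[2]
    return C+d*(z-C[2])/d[2]
E
cat > fit.py <<'E'
from h import *
from bench import optics
import json
c={n:cal(optics.get_calibration(n)) for n in["scene","side","wrist"]}
pts=[("side",(263.5,279),(.0875,.27,.012)),("side",(319.7,296.8),(-.058,.27,.024)),("side",(385.8,144.2),(-.058,-.27,.024)),
("wrist",(378.4,359.4),(.0875,-.27,.012)),("scene",(219.4,232),(.0875,-.27,.012)),("scene",(397.7,228),(.0875,.27,.012)),
("scene",(222.9,193.4),(-.062,-.27,.024)),("scene",(392,189.7),(-.062,.27,.024))]
lin=[("wrist",(194.5,0),-.062,.024),("wrist",(241.3,190),-.062,.024),("wrist",(286.5,375.2),-.062,.024),("wrist",(330.3,0),.0875,.012),("wrist",(355.8,190),.0875,.012)]
def res(p,full=False):
    r=[]
    for n,uv,P in pts: r+=list(proj(c[n],jig2w(p,P))[0]-uv)
    for n,uv,x,z in lin:
        w=onplane(c[n],uv,z); ca,sa=np.cos(p[2]),np.sin(p[2])
        xx=(w[0]-p[0])*ca+(w[1]-p[1])*sa
        r.append((xx-x)*700)
    return np.array(r)
s=least_squares(res,[.55,0,.15],loss='soft_l1');p=s.x
print(p,np.round(res(p),1));np.save('jig.npy',p)
def J(n,uv,z):
    w=onplane(c[n],uv,z);ca,sa=np.cos(p[2]),np.sin(p[2]);d=w[:2]-p[:2]
    return np.round([1e3*(ca*d[0]+sa*d[1]),1e3*(-sa*d[0]+ca*d[1])],1)
print("button",J("wrist",(309.4,29),.077),J("side",(285.5,242.9),.077),J("scene",(200+607/3.5,140+240/3.5),.077))
A=lambda x,y:(180+x/3.1,y/3.1)
for nm,q,z in[("blk TL",(422,415),.02),("blkTR",(495,405),.02),("BL",(438,532),.02),("BR",(507,520),.02),("ridge1 top",(462,425),.029),("r1 lowedge",(462,455),.029),("r2 top",(466,478),.02),("r2 edge",(466,495),.029),("r2low",(470,525),.012)]: print(nm,J("wrist",A(*q),z))
B=lambda x,y:(200+x/3.1,190+y/3.1)
print("blank end",J("wrist",B(245,152),.034),"far",J("wrist",B(300,438),.034))
E
python3 fit.py
```

```text
[ 0.51310815 -0.03860825  0.16465127] [-2.  -0.8 -1.9 -1.4 -0.6 -1.5  1.6  0.2  0.1  0.5  1.   0.1  0.2 -1.5
  0.8 -1.5  1.8  1.8  1.5  0.  -0.7]
button [ 58.5 190. ] [ 53.7 194.8] [ 61.1 189.6]
blk TL [47.1 90.1]
blkTR [76.3 89.1]
BL [45.7 42.6]
BR [74.4 42.8]
ridge1 top [62.  84.2]
r1 lowedge [60.2 72.8]
r2 top [60.5 62.5]
r2 edge [59.3 57. ]
r2low [59.2 41.9]
blank end [-23.1 -33.9] far [ -26.8 -178.3]
```

>>> apply_moves --moves '[[[2,-0.5,0],[0,0,-0.05],0],[[5,-1.4,0],[0,0,-0.1],0],[[8.5,-2.4,0],[0,0,-0.165],0],[[12,-3.4,0],[0,0,-0.165],0],[[15.5,-4.4,0],[0,0,-0.165],0],[[18.5,-5.2,0],[0,0,-0.165],0],[[20.65,-5.64,2],[0,0,-0.165],0],[[20.65,-5.64,5],[0,0,-0.165],0],[[20.65,-5.64,8],[0,0,-0.165],0],[[20.65,-5.64,10],[0,0,-0.165],0]]'

```text
time: 0.98
tool_pos: [0.4918, 0.2068, 0.1162]
ee_rot: [-3.138, 0.001, 1.737]
wrist_force: [0.1, 0.0, -0.6]
width: 0.0307
```

```bash
cat > look.py <<'E'
import sys
from h import *
from bench import robot,optics
t=sys.argv[1]
o=robot.get_obs();p=np.load('jig.npy')
d=o['tool_pos'][:2]-p[:2];ca,sa=np.cos(p[2]),np.sin(p[2])
print('t',o['time'],'TCP',o['tool_pos'].round(4),o['ee_rot'].round(3),'jig mm',np.round([1e3*(ca*d[0]+sa*d[1]),1e3*(-sa*d[0]+ca*d[1])],1),'F',o['wrist_force'].round(1),'w',o['width'])
for n in sys.argv[2:]:
    im=optics.snapshot(n)[:,:,::-1].copy();cv2.imwrite(f'pics/{n}_{t}.png',im)
    if n=='side': cv2.imwrite(f'pics/{n}_{t}c.png',cv2.resize(im[100:310,220:420],None,fx=2.8,fy=2.8,interpolation=cv2.INTER_CUBIC))
    if n=='scene': cv2.imwrite(f'pics/{n}_{t}c.png',cv2.resize(im[130:250,200:420],None,fx=3.5,fy=3.5,interpolation=cv2.INTER_CUBIC))
E
python3 look.py 1 side wrist
```

```text
t 0.9833 TCP [0.4918 0.2068 0.1162] [-3.138e+00  1.000e-03  1.737e+00] jig mm [ 19.2 245.6] F [ 0.1  0.  -0.6] w 0.030691652459337904
```

View pics/side_1c.png

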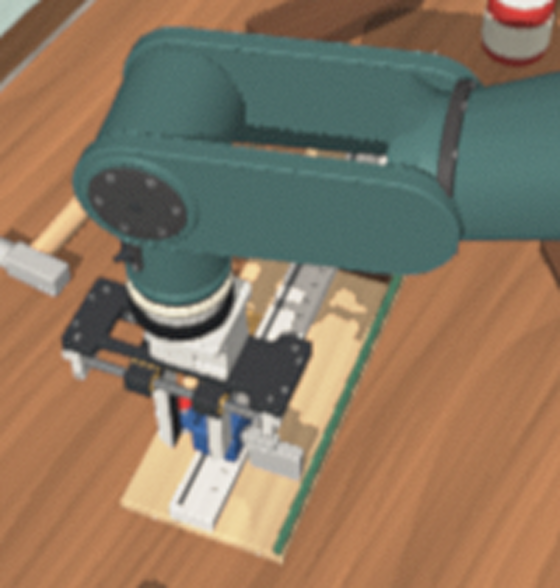

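View pics/wrist_1.png

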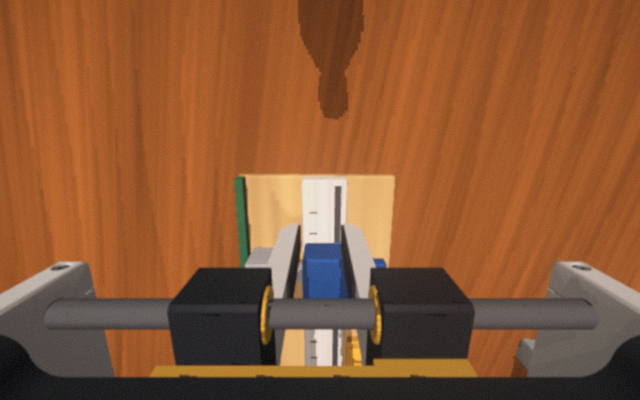

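```bash
python3 - <<'E'
from h import *
from bench import optics
c=cal(optics.get_calibration('wrist'));p=np.load('jig.npy')
print(proj(c,jig2w(p,[[-.062,.27,.024],[.0875,.27,.012],[0,.27,.03],[.04,.27,.03],[0,.21,.067],[.042,.21,.067]])))
E
cd pics; python3 -c "
import cv2;w=cv2.imread('wrist_1.png');cv2.imwrite('w1c.png',cv2.resize(w[160:300,220:420],None,fx=4,fy=4,interpolation=2))"
```

```text
[[232.51158686 176.75553989]
 [395.39996255 174.51774079]
 [300.73496223 178.22255556]
 [346.22302504 178.30469283]
 [298.66000713 260.08132229]
 [350.51425448 260.28903987]]
```

View pics/w1c.png

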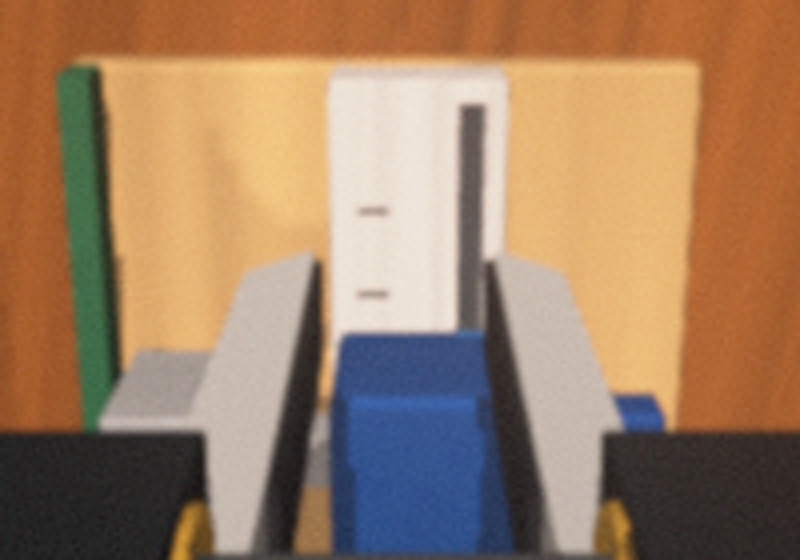

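>>> apply_moves --moves '[[[0,0.15,0],[0,0,0],0],[[0,0.15,0],[0,0,0],0],[[0,0.15,0],[0,0,0],0],[[0,0.15,1.5],[0,0,0],0],[[0,0.15,3],[0,0,0],0],[[0,0.15,4.5],[0,0,0],0],[[0,0.15,6],[0,0,0],0],[[0,0.15,6.3],[0,0,0],0],[[-0.7,0.15,6.3],[0,0,0],0],[[-1.5,0.15,6.3],[0,0,0],0]]'

```text
time: 1.92
tool_pos: [0.4986, 0.1919, 0.058]
ee_rot: [3.139, -0.0, 1.737]
wrist_force: [0.8, -0.4, -0.5]
width: 0.0002
```

```bash
python3 look.py 2 side wrist
```

```text
t 1.9167 TCP [0.4986 0.1919 0.058 ] [ 3.139 -0.     1.737] jig mm [ 23.5 229.7] F [ 0.8 -0.4 -0.5] w 0.00019789198214702723
```

View pics/side_2c.png

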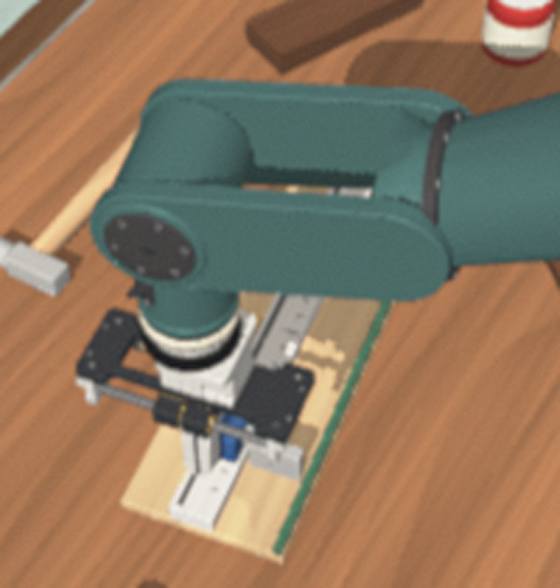

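View pics/wrist_2.png

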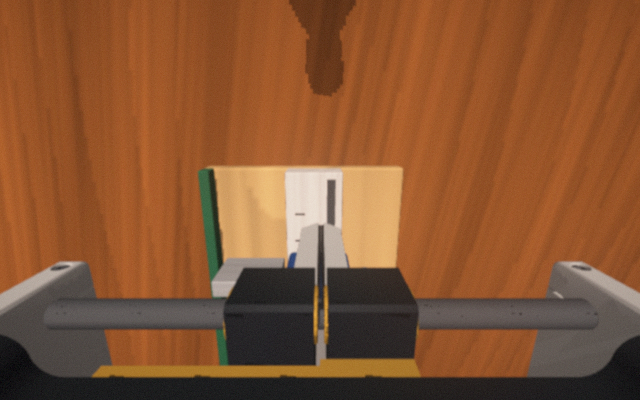

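>>> apply_moves --moves '[[[-0.6,0,0],[0,0,0],0],[[-1.2,0,0],[0,0,0],0],[[-2.0,-0.05,0],[0,0,0],0],[[-3,-0.1,0],[0,0,0],0],[[-4,-0.15,0],[0,0,0],0],[[-5,-0.15,0],[0,0,0],0],[[-6,-0.15,0],[0,0,0],0],[[-7,-0.15,0],[0,0,0],0],[[-8,-0.15,0],[0,0,0],0],[[-8.6,-0.15,0],[0,0,0],0]]'

```text
time: 2.85
tool_pos: [0.5103, 0.1053, 0.0564]
ee_rot: [-3.141, 0.0, 1.735]
wrist_force: [0.5, 1.9, 1.9]
width: 0.0006
```

```bash
python3 look.py 3 side scene
```

```text
t 2.85 TCP [0.5103 0.1053 0.0564] [-3.141  0.     1.735] jig mm [ 20.8 142.4] F [0.5 1.9 1.9] w 0.0006160727953601933
```

View pics/scene_3c.png

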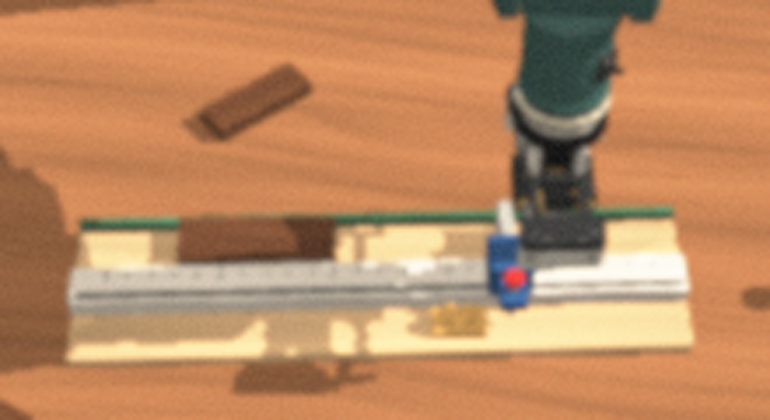

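View pics/side_3c.png

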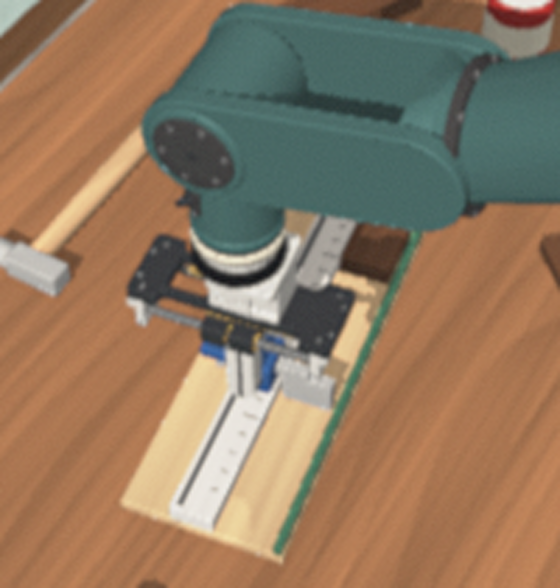

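>>> apply_moves --moves '[[[-0.3,0,0],[0,0,0],0],[[-0.7,0,0],[0,0,0],0],[[-1.1,0,0],[0,0,0],0],[[-1.5,0,0],[0,0,0],0],[[-1.9,0,0],[0,0,0],0],[[-2.2,0,0],[0,0,0],0],[[-2.5,0,0],[0,0,0],0],[[-2.7,0,0],[0,0,0],0],[[-2.9,0,0],[0,0,0],0],[[-3.0,0,0],[0,0,0],0]]'

```text
time: 3.78
tool_pos: [0.5152, 0.077, 0.0565]
ee_rot: [3.142, 0.0, 1.736]
wrist_force: [-1.0, 1.3, -1.4]
width: 0.0002
```

```bash
python3 look.py 4 scene
```

```text
t 3.7833 TCP [0.5152 0.077  0.0565] [3.142 0.    1.736] jig mm [ 21.  113.7] F [-1.   1.3 -1.4] w 0.00022936538238482515
```

View pics/scene_4c.png

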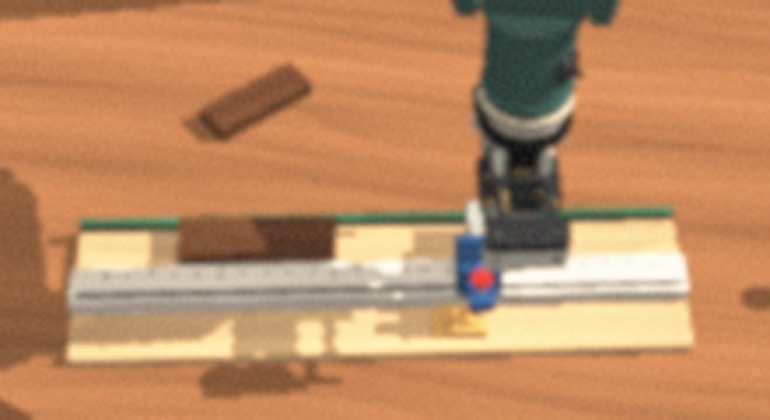

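>>> apply_moves --moves '[[[-0.05,0,0],[0,0,0],0],[[-0.1,0,0],[0,0,0],0],[[-0.15,0,0],[0,0,0],0],[[-0.2,0,0],[0,0,0],0],[[-0.25,0,0],[0,0,0],0],[[-0.3,0,0],[0,0,0],0],[[-0.35,0,0],[0,0,0],0],[[-0.4,0,0],[0,0,0],0],[[-0.45,0,0],[0,0,0],0],[[-0.5,0,0],[0,0,0],0]]'

```text
time: 4.67
tool_pos: [0.5158, 0.0738, 0.0566]
ee_rot: [3.141, -0.003, 1.736]
wrist_force: [-0.7, 6.0, -0.4]
width: 0.0006
```

>>> apply_moves --moves '[[[-0.05,0,0],[0,0,0],0],[[-0.1,0,0],[0,0,0],0],[[-0.15,0,0],[0,0,0],0],[[-0.2,0,0],[0,0,0],0],[[-0.25,0,0],[0,0,0],0],[[-0.25,0,0],[0,0,0],0],[[-0.25,0,0],[0,0,0],0],[[-0.25,0,0],[0,0,0],0],[[-0.25,0,0],[0,0,0],0],[[-0.25,0,0],[0,0,0],0]]'

```text
time: 5.5
tool_pos: [0.5162, 0.0714, 0.0567]
ee_rot: [3.141, -0.003, 1.736]
wrist_force: [-1.3, 5.5, -0.0]
width: 0.0006
```

```bash
python3 look.py 5 scene
```

```text
t 5.5 TCP [0.5162 0.0714 0.0567] [ 3.141e+00 -3.000e-03  1.736e+00] jig mm [ 21.1 108. ] F [-1.3  5.5 -0. ] w 0.0005795710088023797
```

View pics/scene_5c.png

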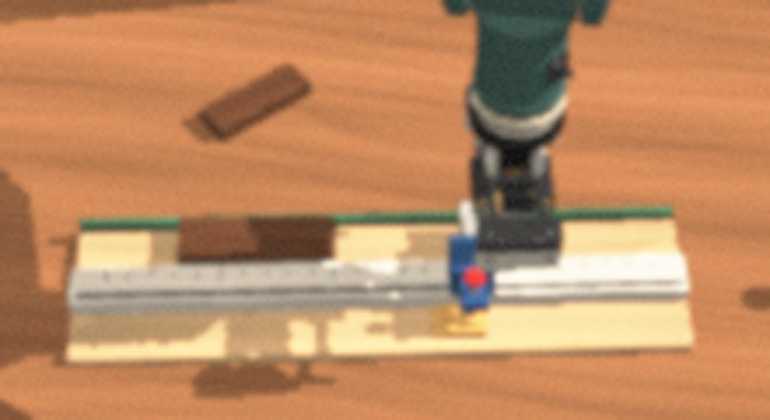

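>>> apply_moves --moves '[[[-0.05,0,0],[0,0,0],0],[[-0.1,0,0],[0,0,0],0],[[-0.15,0,0],[0,0,0],0],[[-0.2,0,0],[0,0,0],0],[[-0.25,0,0],[0,0,0],0],[[-0.25,0,0],[0,0,0],0],[[-0.25,0,0],[0,0,0],0],[[-0.25,0,0],[0,0,0],0],[[-0.25,0,0],[0,0,0],0],[[-0.25,0,0],[0,0,0],0]]'

```text
time: 6.38
tool_pos: [0.517, 0.0669, 0.0566]
ee_rot: [3.141, 0.001, 1.736]
wrist_force: [0.1, 1.6, 0.0]
width: 0.0009
```

>>> apply_moves --moves '[[[-0.05,0,0],[0,0,0],0],[[-0.1,0,0],[0,0,0],0],[[-0.15,0,0],[0,0,0],0],[[-0.2,0,0],[0,0,0],0],[[-0.2,0,0],[0,0,0],0],[[-0.2,0,0],[0,0,0],0],[[-0.2,0,0],[0,0,0],0],[[-0.2,0,0],[0,0,0],0],[[-0.2,0,0],[0,0,0],0],[[-0.2,0,0],[0,0,0],0]]'

```text
time: 7.22
tool_pos: [0.5171, 0.0654, 0.0565]
ee_rot: [3.142, 0.0, 1.736]
wrist_force: [-0.2, -0.2, -0.4]
width: 0.0003
```

```bash
python3 look.py 6 scene
```

```text
t 7.2167 TCP [0.5171 0.0654 0.0565] [3.142 0.    1.736] jig mm [ 21. 102.] F [-0.2 -0.2 -0.4] w 0.0003176747341858354
```

View pics/scene_6c.png

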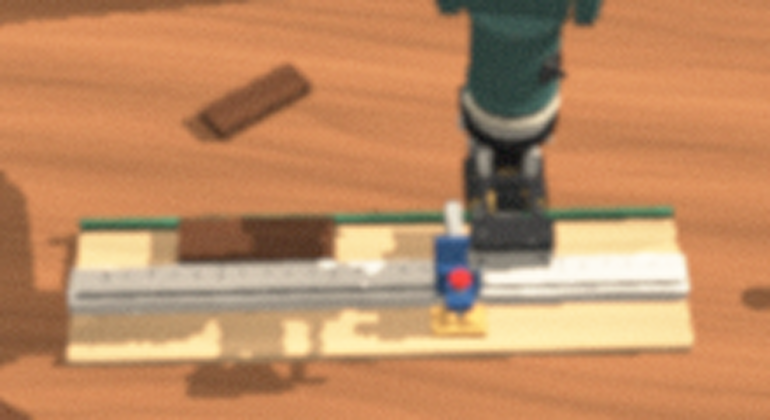

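>>> apply_moves --moves '[[[0.4,0,0],[0,0,0],0],[[0.8,0,0],[0,0,0],0],[[0.8,0,-2],[0,0,0],0],[[0.8,0,-5],[0,0,0],0],[[0.8,0,-8],[0,0,0],0],[[-1,-0.5,-11],[0,0,0],0],[[-4,-2,-14],[0,0,0],0],[[-7.5,-3.5,-14],[0,0,0],0],[[-11,-4.8,-14],[0,0,0],0],[[-12,-4.8,-14],[0,0,0],0]]'

```text
time: 8.1
tool_pos: [0.4887, -0.0645, 0.1978]
ee_rot: [3.14, 0.003, 1.732]
wrist_force: [0.0, -0.2, -0.7]
width: 0.0004
```

```bash
python3 look.py 7 wrist side; cd pics; python3 -c "
import cv2;w=cv2.imread('wrist_7.png');cv2.imwrite('w7c.png',cv2.resize(w[0:200,220:440],None,fx=3,fy=3,interpolation=2))"
```

```text
t 8.1 TCP [ 0.4887 -0.0645  0.1978] [3.140e+00 3.000e-03 1.732e+00] jig mm [-28.3 -21.5] F [ 0.  -0.2 -0.7] w 0.00044223861122290786
```

View pics/w7c.png

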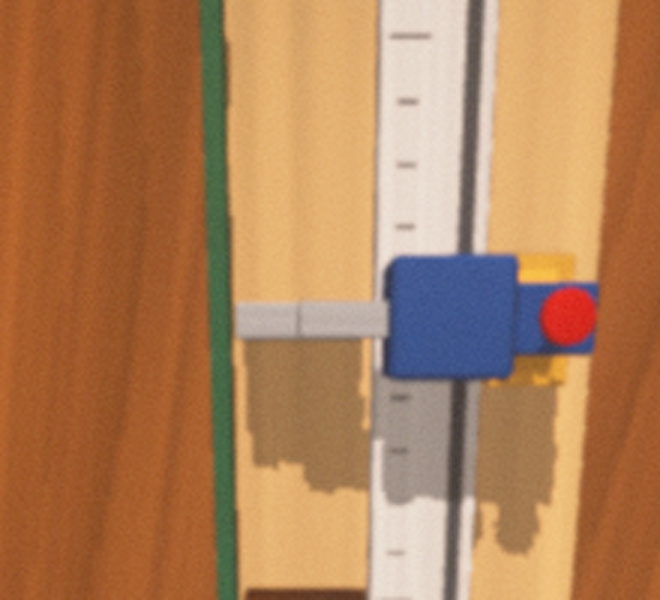

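View pics/side_7c.png

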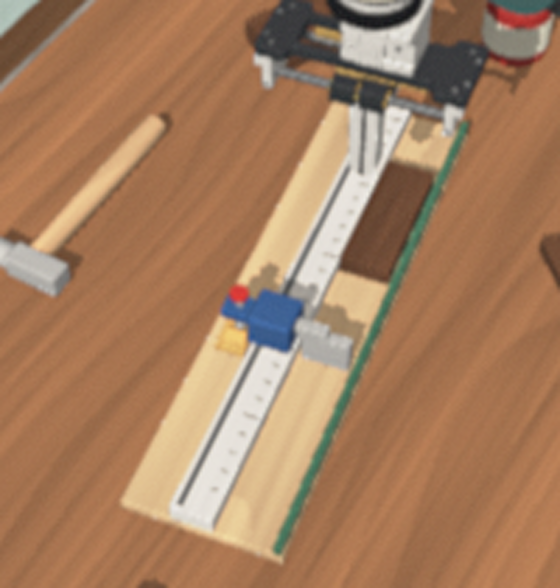

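View pics/wrist_7.png

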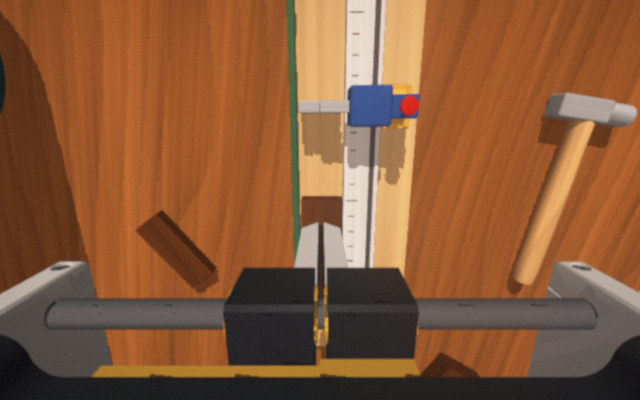

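```bash
python3 - <<'E'
from h import *
from bench import optics
c=cal(optics.get_calibration('wrist'));p=np.load('jig.npy')
def J(uv,z):
    w=onplane(c,uv,z);ca,sa=np.cos(p[2]),np.sin(p[2]);d=w[:2]-p[:2]
    return np.round([1e3*(ca*d[0]+sa*d[1]),1e3*(-sa*d[0]+ca*d[1])],1)
q=lambda x,y:(220+x/3,y/3)
print('button',J(q(568,315),.077),'body',J(q(455,255),.067),J(q(455,380),.067))
print('blk +y top/bot', J(q(545,252),.012),J(q(545,252),.029),'-y',J(q(525,386),.012),J(q(525,386),.029))
print('plate',J(q(270,303),.05),J(q(270,338),.05),'blank end',J(q(305,588),.034))
E
```

```text
button [57.6 68.8] body [23.  87.6] [24.7 48.8]
blk +y top/bot [66.4 94.3] [61.9 92.5] -y [62.  44.9] [57.7 45.5]
plate [-36.7  74.2] [-36.9  62.7] blank end [-24.9 -31.1]
```

>>> apply_moves --moves '[[[-2,0,0],[0,0,0],0],[[-5,0,0],[0,0,0],0],[[-8.5,0,0],[0,0,0],0],[[-12,0,0],[0,0,0],0],[[-15.5,0,0],[0,0,0],0],[[-18,0,0],[0,0,0],0],[[-18.7,0,2],[0,0,0],0],[[-18.7,0,5],[0,0,0],0],[[-18.7,0,8],[0,0,0],0],[[-18.7,0,10],[0,0,0],0]]'

```text
time: 9.03
tool_pos: [0.5198, -0.2427, 0.0926]
ee_rot: [-3.139, -0.004, 1.737]
wrist_force: [-0.3, -0.8, -0.0]
width: 0.0002
```

```bash
python3 look.py 8 wrist side scene; python3 - <<'E'
from h import *
w=cv2.imread('pics/wrist_8.png');cv2.imwrite('pics/w8c.png',cv2.resize(w[60:320,200:440],None,fx=2.2,fy=2.2,interpolation=2))
w=cv2.imread('pics/side_8.png');cv2.imwrite('pics/s8c.png',cv2.resize(w[90:220,300:440],None,fx=4,fy=4,interpolation=2))
E
```

```text
t 9.0333 TCP [ 0.5198 -0.2427  0.0926] [-3.139 -0.004  1.737] jig mm [ -26.8 -202.5] F [-0.3 -0.8 -0. ] w 0.00016606601071282037
```

View pics/w8c.png

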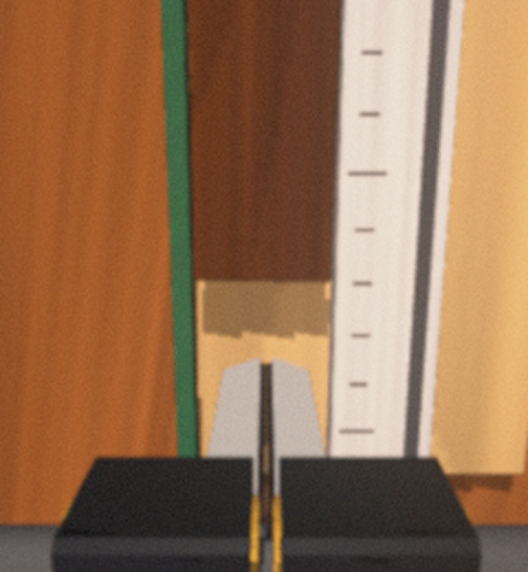

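View pics/s8c.png

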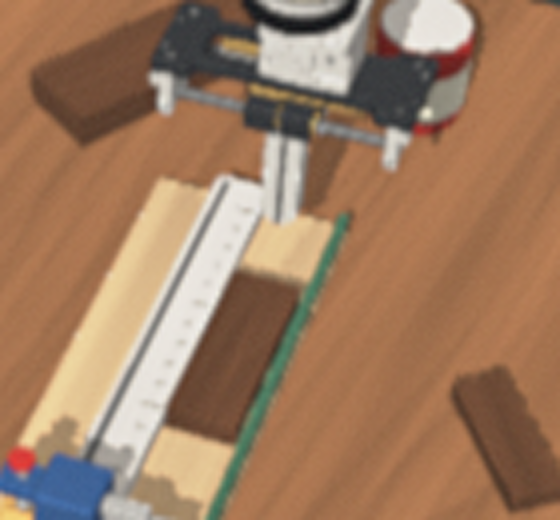

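View pics/scene_8.png

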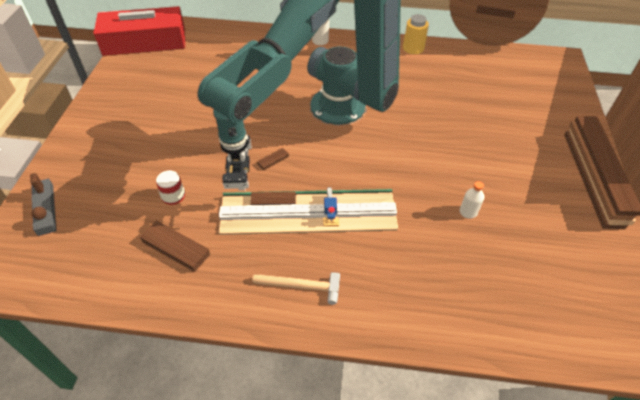

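>>> apply_moves --moves '[[[0,0,1],[0,0,0],0],[[0,0,2.5],[0,0,0],0],[[0,0,4],[0,0,0],0],[[0,0,5],[0,0,0],0],[[0,0,5.8],[0,0,0],0],[[0,0,6.3],[0,0,0],0],[[0,0,6.3],[0,0,0],0],[[0.5,0,6.3],[0,0,0],0],[[1,0,6.3],[0,0,0],0],[[1.3,0,6.3],[0,0,0],0]]'

```text
time: 10.02
tool_pos: [0.5184, -0.232, 0.0344]
ee_rot: [3.14, 0.001, 1.736]
wrist_force: [-0.2, 0.2, -0.4]
width: 0.0007
```

```bash
python3 look.py 9 wrist side; python3 - <<'E'
from h import *
w=cv2.imread('pics/wrist_9.png');cv2.imwrite('pics/w9c.png',cv2.resize(w[60:320,200:440],None,fx=2.2,fy=2.2,interpolation=2))
w=cv2.imread('pics/side_9.png');cv2.imwrite('pics/s9c.png',cv2.resize(w[90:220,300:440],None,fx=4,fy=4,interpolation=2))
E
```

```text
t 10.0167 TCP [ 0.5184 -0.232   0.0344] [3.140e+00 1.000e-03 1.736e+00] jig mm [ -26.4 -191.6] F [-0.2  0.2 -0.4] w 0.0007389531639377634
```

View pics/w9c.png

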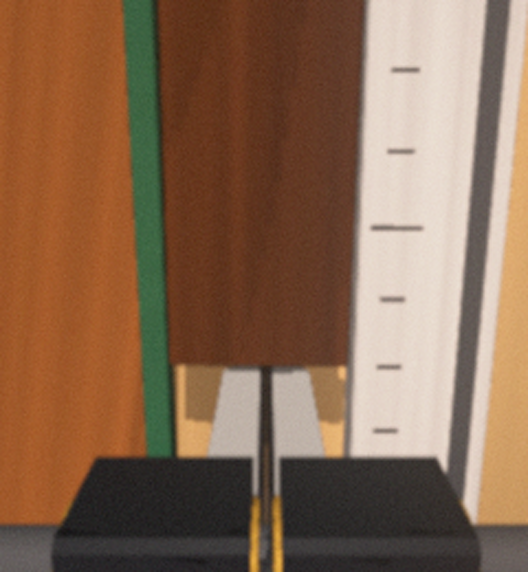

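View pics/s9c.png

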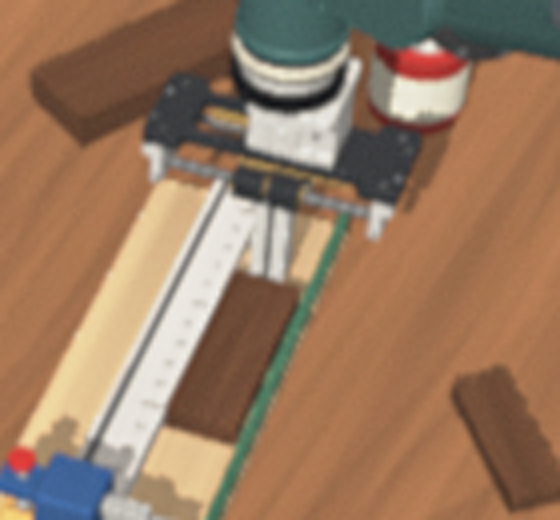

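>>> apply_moves --moves '[[[0,0,0.25],[0,0,0],0],[[0.5,0,0.25],[0,0,0],0],[[1.0,0,0.25],[0,0,0],0],[[1.4,0,0.25],[0,0,0],0],[[1.9,0,0.25],[0,0,0],0],[[2.5,0,0.25],[0,0,0],0],[[3.2,0,0.25],[0,0,0],0],[[3.9,0,0.25],[0,0,0],0],[[4.4,0,0.25],[0,0,0],0],[[4.7,0,0.25],[0,0,0],0]]'

```text
time: 10.95
tool_pos: [0.5102, -0.1852, 0.031]
ee_rot: [3.142, -0.0, 1.737]
wrist_force: [0.9, -1.4, -0.6]
width: 0.0004
```

```bash
python3 look.py 10 wrist; python3 - <<'E'
from h import *
w=cv2.imread('pics/wrist_10.png');cv2.imwrite('pics/w10c.png',cv2.resize(w[0:320,180:440],None,fx=1.8,fy=1.8,interpolation=2))
E
```

```text
t 10.95 TCP [ 0.5102 -0.1852  0.031 ] [ 3.142 -0.     1.737] jig mm [ -26.9 -144.1] F [ 0.9 -1.4 -0.6] w 0.0003932286098742055
```

View pics/w10c.png

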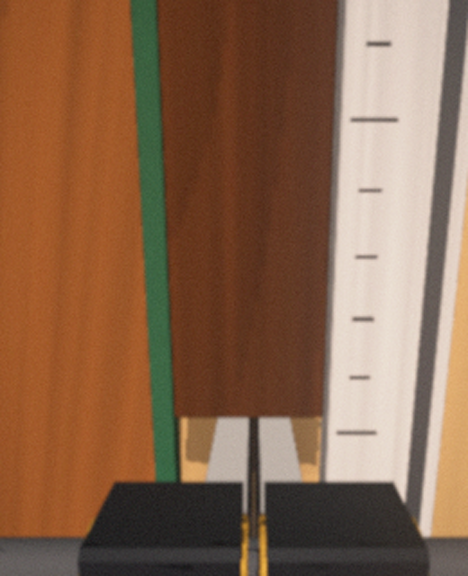

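>>> apply_moves --moves '[[[0.4,0,0],[0,0,0],0],[[0.9,0,0],[0,0,0],0],[[1.5,0,0],[0,0,0],0],[[2.1,0,0],[0,0,0],0],[[2.7,0,0],[0,0,0],0],[[3.3,0,0],[0,0,0],0],[[3.8,0,0],[0,0,0],0],[[4.2,0,0],[0,0,0],0],[[4.5,0,0],[0,0,0],0],[[4.6,0,0],[0,0,0],0]]'

```text
time: 11.83
tool_pos: [0.5027, -0.1402, 0.0311]
ee_rot: [3.141, 0.0, 1.736]
wrist_force: [-0.6, -1.5, -0.5]
width: 0.0006
```

```bash
python3 look.py 11 scene side; python3 - <<'E'
from h import *
w=cv2.imread('pics/side_11.png');cv2.imwrite('pics/s11c.png',cv2.resize(w[130:250,270:410],None,fx=4.5,fy=4.5,interpolation=2))
E
```

```text
t 11.8333 TCP [ 0.5027 -0.1402  0.0311] [3.141 0.    1.736] jig mm [-26.9 -98.6] F [-0.6 -1.5 -0.5] w 0.0005606708246052568
```

View pics/scene_11c.png

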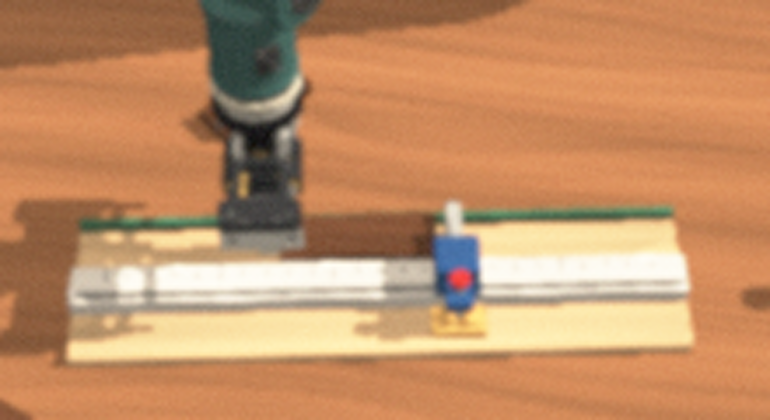

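View pics/s11c.png

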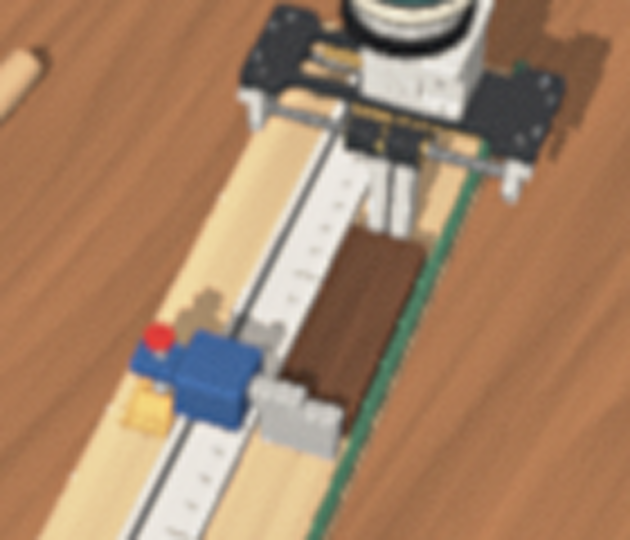

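>>> apply_moves --moves '[[[0.1,0,0],[0,0,0],0],[[0.2,0,0],[0,0,0],0],[[0.3,0,0],[0,0,0],0],[[0.4,0,0],[0,0,0],0],[[0.5,0,0],[0,0,0],0],[[0.6,0,0],[0,0,0],0],[[0.7,0,0],[0,0,0],0],[[0.8,0,0],[0,0,0],0],[[0.9,0,0],[0,0,0],0],[[1.0,0,0],[0,0,0],0]]'

```text
time: 12.77
tool_pos: [0.5011, -0.131, 0.0309]
ee_rot: [-3.141, 0.0, 1.736]
wrist_force: [0.4, -2.3, -0.4]
width: 0.0002
```

>>> apply_moves --moves '[[[0.03,0,0],[0,0,0],0],[[0.06,0,0],[0,0,0],0],[[0.09,0,0],[0,0,0],0],[[0.12,0,0],[0,0,0],0],[[0.15,0,0],[0,0,0],0],[[0.18,0,0],[0,0,0],0],[[0.2,0,0],[0,0,0],0],[[0.2,0,0],[0,0,0],0],[[0.2,0,0],[0,0,0],0],[[0.2,0,0],[0,0,0],0]]'

```text
time: 13.6
tool_pos: [0.501, -0.1299, 0.0312]
ee_rot: [3.141, 0.002, 1.736]
wrist_force: [0.7, -5.3, -1.3]
width: 0.0007
```

```bash
python3 look.py 12 side; python3 - <<'E'
from h import *
w=cv2.imread('pics/side_12.png');cv2.imwrite('pics/s12c.png',cv2.resize(w[130:250,270:410],None,fx=4.5,fy=4.5,interpolation=2))
E
```

```text
t 13.6 TCP [ 0.501  -0.1299  0.0312] [3.141e+00 2.000e-03 1.736e+00] jig mm [-26.9 -88.1] F [ 0.7 -5.3 -1.3] w 0.0007173300597497748
```

View pics/s12c.png

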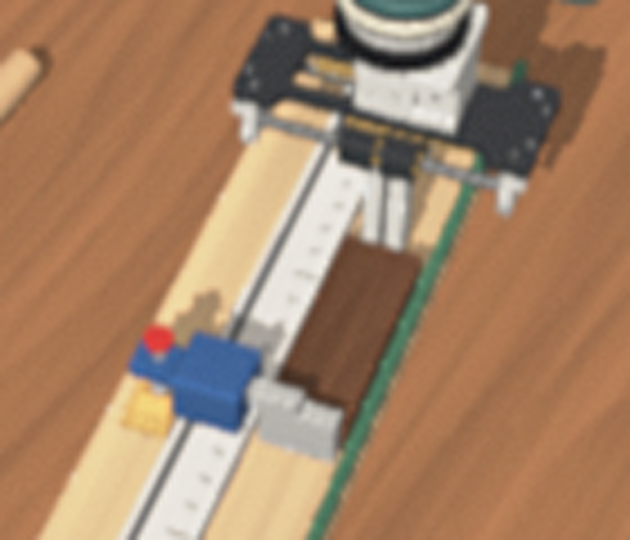

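>>> apply_moves --moves '[[[-0.2,0,0],[0,0,0],0],[[-0.6,0,0],[0,0,0],0],[[-1.2,0,0],[0,0,0],0],[[-1.5,0,0],[0,0,0],0],[[-1.5,0,-2],[0,0,0],0],[[-1.5,0,-5],[0,0,0],0],[[-1.5,0,-8.5],[0,0,0],0],[[-1.5,0,-12],[0,0,0],0],[[-1.5,0,-15],[0,0,0],0],[[-1.5,0,-17],[0,0,0],0]]'

```text
time: 14.48
tool_pos: [0.5043, -0.144, 0.2051]
ee_rot: [3.137, 0.002, 1.736]
wrist_force: [0.7, -0.2, 0.7]
width: 0.0008
```

>>> apply_moves --moves '[[[2,0,0],[0,0,0],0],[[4.5,0,0],[0,0,0],0],[[7,0,0],[0,0,0],0],[[9,0,0],[0,0,0],0],[[10,0,0],[0,0,0],0],[[10,0,0],[0,0,0],0],[[10,0,0],[0,0,0],0],[[10,0,0],[0,0,0],0],[[10,0,0],[0,0,0],0],[[10,0,0],[0,0,0],0]]'

```text
time: 15.32
tool_pos: [0.487, -0.046, 0.2009]
ee_rot: [-3.141, 0.0, 1.734]
wrist_force: [0.9, 0.4, 0.1]
width: 0.0005
```

```bash
python3 look.py 13 wrist side scene; python3 - <<'E'
from h import *
w=cv2.imread('pics/wrist_13.png');cv2.imwrite('pics/w13c.png',cv2.resize(w[40:240,260:440],None,fx=3,fy=3,interpolation=2))
w=cv2.imread('pics/side_13.png');cv2.imwrite('pics/s13c.png',cv2.resize(w[130:250,270:410],None,fx=4.5,fy=4.5,interpolation=2))
E
```

```text
t 15.3167 TCP [ 0.487  -0.046   0.2009] [-3.141  0.     1.734] jig mm [-27.  -3.] F [0.9 0.4 0.1] w 0.0005179227993609334
```

View pics/w13c.png

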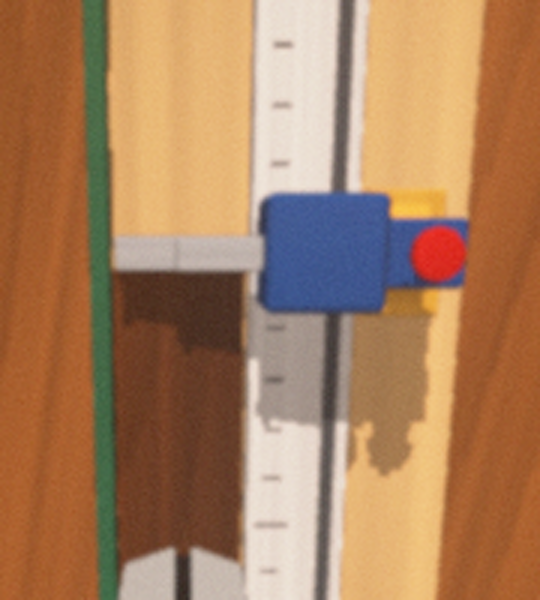

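View pics/s13c.png

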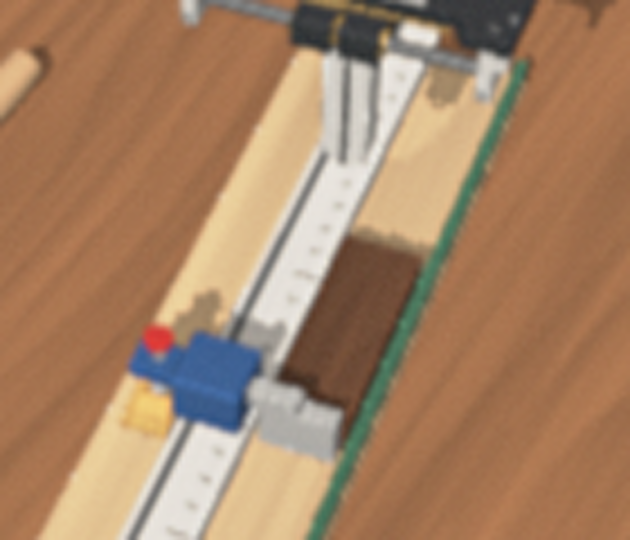

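View pics/scene_13.png

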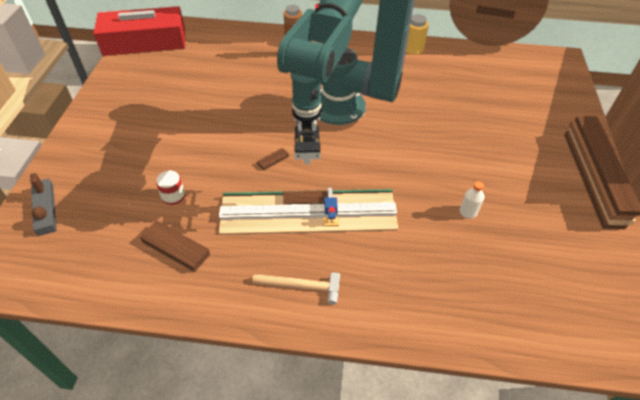

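```bash
python3 - <<'E'
from h import *
from bench import optics
c=cal(optics.get_calibration('wrist'));p=np.load('jig.npy')
R=cv2.Rodrigues(c[1])[0];C=-R.T@c[2];d=C[:2]-p[:2];ca,sa=np.cos(p[2]),np.sin(p[2])
print(C,1e3*(ca*d[0]+sa*d[1]),1e3*(-sa*d[0]+ca*d[1]))
for y in(.0595,.0625): print(y,proj(c,jig2w(p,[[-.045,y,.05],[-.045,y,.034]])))
o=lambda x,y:(260+x/3,40+y/3)
def J(uv,z):
    w=onplane(c,uv,z);d=w[:2]-p[:2]
    return np.round([1e3*(ca*d[0]+sa*d[1]),1e3*(-sa*d[0]+ca*d[1])],1)
print('button',J(o(438,254),.077),'plate',J(o(150,237),.05),J(o(150,271),.05),'block',J(o(425,190),.029),J(o(412,316),.012),J(o(412,316),.029))
E
```

```text
[0.47479548 0.02951745 0.36486749] -26.628143985154765 73.48410500166362
0.0595 [[302.80746954 132.04602614]
 [303.6280705  131.39698797]]
0.0625 [[302.75861987 129.166112  ]
 [303.58355782 128.65353348]]
button [57.  67.6] plate [-37.2  73. ] [-37.3  61.3] block [64.3 89.6] [67.2 41.9] [62.6 43.4]
```

>>> apply_moves --moves '[[[-2,0,0],[0,0,0],0],[[-4.5,0,0],[0,0,0],0],[[-7,0,0],[0,0,0],0],[[-8.5,0,0],[0,0,0],0],[[-8.5,0,0],[0,0,0],0],[[-8.5,0,0],[0,0,0],0],[[-8.5,0,0],[0,0,0],0],[[-8.5,0,0],[0,0,0],0],[[-8.5,0,0],[0,0,0],0],[[-8.5,0,0],[0,0,0],0]]'

```text
time: 16.3
tool_pos: [0.5008, -0.1281, 0.2012]
ee_rot: [3.141, 0.0, 1.737]
wrist_force: [-1.3, 0.0, 0.8]
width: 0.0006
```

```bash
python3 look.py 14 wrist; python3 - <<'E'
from h import *
from bench import optics
w=cv2.imread('pics/wrist_14.png');cv2.imwrite('pics/w14c.png',cv2.resize(w[0:110,270:430],None,fx=5,fy=5,interpolation=2))
c=cal(optics.get_calibration('wrist'));p=np.load('jig.npy')
for y in(.0595,.0625): print(y,(proj(c,jig2w(p,[[-.045,y,.05],[-.045,y,.034],[-.045,y,.014]]))-[270,0])*5)
E
```

```text
t 16.3 TCP [ 0.5008 -0.1281  0.2012] [3.141 0.    1.737] jig mm [-26.8 -86.2] F [-1.3  0.   0.8] w 0.0006077013846032197
0.0595 [[157.04713874 228.56582884]
 [161.76529107 247.20345336]
 [167.02387047 267.97587051]]
0.0625 [[156.79563149 211.8866108 ]
 [161.53901005 231.42984358]
 [166.82413076 253.20511263]]
```

View pics/w14c.png

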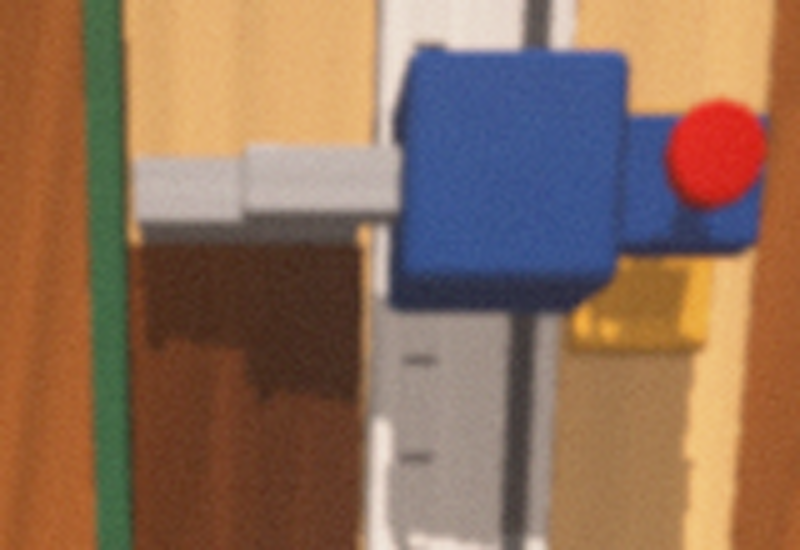

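```bash
python3 -c "
from bench import job
print(job.close_job())"
```

```text
the job is handed in; nothing more can be done
None
```

I pushed the stop into the notch, then pushed the blank by its free end until it met the stop's plate. I handed the job in at about 16.3 s with the hand about 0.2 m up and touching nothing. The hand-in gives no verdict.

- **Stop:** The push force rose to about 6 N on the ramp and dropped to zero as the stop jumped in. Afterwards the stop measured within about 1 mm of the click block's middle along the rail. The two views differed slightly: about -0.4 mm, then about +1 mm. The notch itself was hidden, so I took the block's middle as its centre.
- **Blank:** The final push stalled at about 5.3 N, below the 15 N that would knock the stop out. The last wrist picture shows the blank's end square against the plate, with a gap of about 0.5 mm or less.
- **Disagreement:** The fingertip position alone suggested the gap could be up to about 2.6 mm. I trusted the stall force and the last picture over that.
- **Bystanders:** In the last scene picture the glue bottle, tin and hammer look unmoved; I did not measure them.

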